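# Set the dust extractor's filter clamp with a gauge blade

### The job

The filter clamp in the nail-dust extractor has slid forward. Take the pink-handled gauge from the gold tray, push its flat blade into the slot in the front of the extractor and gently press the clamp bar back until it is fully home against the filter: the red mark in the window on top then meets the green one. Do not force it, then draw the gauge out, lay it flat in the gold tray again and leave everything else where it is.

Things in the scene. Friction and masses are not known exactly. Their poses are not given: they have to be found in the camera images.
- gauge: The gauge. Handle: pink metal bar with three thin gold bands, 70 long (x) x 16 wide (y) x 34 mm high (z). From its front (+x) end a flat steel blade sticks out 90 mm, 20 wide (y), 4 thick (z), mid-plane 15 mm above the handle's underside. About 180 g, balanced within the handle's front half. Origin: centre of the handle's underside; x along the blade, z up.
- tip (a point): Middle of the blade's free end: 125 mm ahead of the gauge's origin and 15 mm above it. Axes as the gauge's.
- extractor: White desktop nail-dust extractor, fixed, 270 deep (x) x 260 wide (y) x 90 mm high, round suction grille on top. Origin: centre of its underside; x from its front face (towards the robot) to its back, z up. A black window on top near the front edge shows a red mark (6 mm, moves with the clamp bar) and behind it a green one (10 mm, on the filter).
- slot (a point): Centre of the slot in the extractor's front face, 45 mm above the table; x points into the slot, z up. Slot level, 24 wide x 7 mm high, 80 mm deep; a flared black mouth stands 8 mm in front of the face. The clamp bar inside fills it: its front starts 25 to 55 mm deep and is 42 to 64 mm deep when home; where exactly depends on the filter and must be found by touch.
- clamp (a joint): How far the clamp bar has been pushed towards the filter, in m: 0 = 16 mm short of the filter, 0.016 = home against it (red mark touching green). It starts between 0 and 0.006. It slides stiffly (about 3 N of drag), stays where it is left, and stops dead against the filter.
- tray: Gold oval tray, fixed, 248 long (x) x 118 mm wide (y), floor 4 mm thick, low round rim 11 mm above the table. Origin: centre of its underside, x along it. The gauge lies in it at the start, blade roughly along +x.
- file_tray: White oval tray of the same shape, fixed, with two nail files; leave alone.
- pump: Pink pump bottle with a white cap, 76 mm across, 152 mm high; leave alone. Origin: centre of its underside.
- jar_a: Black gel jar with brass lid, 48 mm across, 36 mm high; leave alone. Origin: centre of its underside.
- jar_b: Black gel jar with black lid, 48 mm across, 36 mm high; leave alone.
- jar_c: Black gel jar with brass lid, 48 mm across, 36 mm high; leave alone.
- file_a: Pink nail file, 150 x 20 x 4 mm, lying in the white tray; leave alone.
- file_b: Grey nail file, 150 x 20 x 4 mm, lying in the white tray; leave alone.
Things that resemble listed ones, but are neither listed nor needed, are in the scene too. Of the things like the gauge, leave any that is blue; of the rest the larger one is meant.

How it is judged:
By the outcome, as a careful person would: the job done as asked, in the order asked, and still so for the second after the job is handed in, with the robot touching nothing.
It also fails if it takes over 58 s, if anything falls off the work surface, if the arm or the gripper's body presses on something with over 40 N, if the wrist force passes 120 N, or if a joint passes its speed limit or range.

### The arm

A 6-joint arm with a two-finger parallel gripper is mounted at the origin on the work surface. World frame = base frame: x ahead of the robot, y to its left, z up, the work surface at z = 0. Lengths are in mm, angles in rad, forces in N, time in s.
With the tool pointing down it reaches from about 300 to 775 mm from the base axis. Payload 14.6 kg.
Tool frame: the origin (TCP) lies between the finger pads; the fingertips stand manip.nose_length ahead of it and the grasp point (between the pads) lies 11 mm behind it (manip.nose_length is the distance from the TCP to the fingertips, in mm); z points along the fingers, y is the line along which they close (so a half turn about z gives the same grasp; the last joint's range is limited). The gripper opens to 94 mm and grips with 3 to 60 N. Pads are 16 mm wide; open, the fingers measure 119 mm over their backs; the gripper's body (75 mm by 177 mm) begins 78 mm behind the grasp point.
Start: joints at [1.279, 0.3, 1.521, -0, 1.321, -0.067], TCP at [122.599, 536.152, 213.446] pointing down, gripper open.
Joint ranges: [-3.03, 3.03], [-0.79, 2.21], [0.23, 2.52], [-1.04, 4.18], [0, 3.07], [-2.55, 2.55]. Speed limits (rad/s): [2.22, 2.22, 2.57, 3.14, 3.14, 3.14].

### API

Orientations are given as [roll, pitch, yaw] about the fixed x, y, z axes, in that order (R = Rz(yaw) Ry(pitch) Rx(roll)).
In Python, from cell import manip, cams, job gives the robot as it stands.
- The arm moves only by the tool jog_arm, never from a script. Its argument "commands" is a list of rows, each an object of numbers: "dx", "dy", "dz": the shift along the tool's x, y, z each as a share of 40 mm, from -1 to 1; "ax", "ay", "az": the turn, a rotation vector about the tool's x, y, z each as a share of 10 degrees, from -1 to 1; "gripper": the closure, from 0 (fully open) to 1 (shut). A call has 1 to 10 rows; each row shifts and turns the commanded pose from where the row before left it, along the tool's axes as they then stand; what a row does not reach is not made up. A row lasts 1/8 s, in which the tool goes at most 62.5 mm and 10.7 degrees, less where a joint would pass 70% of its speed; a pose out of reach is approached as far as the arm can. A call with a number of a shift or a turn outside -1 to 1 is refused whole. A call with a gripper value outside its range is refused whole. The fingers move at their own pace and stop on an object; "squeeze" is the grip in N (left out, the last holds). Time passes only in rows, so rows that do not move let the fingers close. It gives the time, the measured TCP pose, the force, the opening and the grip force at its end, in the units of the state.
- manip.read_state(): the state, without advancing time (a new reading comes with each control period).
- cams.camera(name): name is "scene" or "top"; returns a dict with "image" (400x640x3 uint8, red, green, blue), "fx", "fy", "cx", "cy" (pixels), "world_to_cam" (4x4, takes a point from world to camera coordinates). Camera axes: x right, y down, z forward; pixel columns grow to the right and rows downward; lengths in mm; the calibration is good to about 2 mm. A picture is of the moment at which its call begins. There is no depth.
- job.sign_off(): hands the job in; it is judged then, once.
The state is a dict: "clock": time; "joints": joint angles; "qd": joint speeds; "effort": joint torques, N m; "eef_pos": TCP position; "eef_rot": TCP orientation; "wrist_force": force on the tool from outside, world axes, zero at the start; "moment": the same for the moment, N m; "finger_gap": finger opening in mm; "finger_force": force on a finger pad.
Only numpy, scipy, OpenCV 4.12 (cv2) and the standard library are available. Lean on these libraries where they do the work, as an engineer would, in place of code of your own. Each camera call takes 0.05 s, during which the arm holds its last target. There are 200 camera calls.

## Working session

There is one attempt and no reset: what is moved stays moved. The work goes in short steps, Python scripts to look and compute and a tool call to move; the robot and the scene stay as the last step left them, time stands still between calls to the robot, and variables do not carry over. Pictures are saved under pics/ and viewed, at most 10 in all, crops included, and the job is handed in when it is done.

Besides the shell and the picture viewer there is one more tool, called after "Request:" as a command line: name --argument value ..., lists and objects as JSON in quotes. jog_arm: Moves the arm, as the interface text tells. Shift numbers are shares of 40 mm and turn numbers shares of 10 degrees, none past 1 either way. Its arguments: {"type":"object","properties":{"commands":{"type":"array"},"squeeze":{"type":"number"}},"required":["commands"]}

```bash
mkdir -p pics
cat > h.py <<'E'
import numpy as np, cv2
from cell import manip, cams, job
def snap(name,out,crop=None,scale=1):
    c=cams.camera(name); im=c["image"][:,:,::-1]
    if crop: im=im[crop[1]:crop[3],crop[0]:crop[2]]
    cv2.imwrite("pics/"+out,cv2.resize(im,None,fx=scale,fy=scale,interpolation=cv2.INTER_CUBIC)); np.savez("pics/"+name,**c); return c
def ray(c,u,v,z):
    T=np.array(c["world_to_cam"]);R=T[:3,:3];t=T[:3,3]
    o=-R.T@t; d=R.T@np.array([(u-c["cx"])/c["fx"],(v-c["cy"])/c["fy"],1]); return o+d*(z-o[2])/d[2]
def proj(c,p):
    T=np.array(c["world_to_cam"]);q=T[:3,:3]@np.array(p)+T[:3,3]
    return c["fx"]*q[0]/q[2]+c["cx"],c["fy"]*q[1]/q[2]+c["cy"]
E
python3 - <<'E'
from h import *
for n in("scene","top"):
    c=snap(n,n+"0.png"); T=np.array(c["world_to_cam"]); print(n,c["fx"],c["fy"],c["cx"],c["cy"],(-T[:3,:3].T@T[:3,3]).round(),T[:3,:3].round(2).tolist())
print(manip.read_state(), manip.nose_length)
E
```

```text
scene 404.74678405827854 404.74678405827854 320.05251556472894 198.6946161440118 [1231. -459. 1213.] [[0.56, 0.83, 0.01], [0.67, -0.45, -0.59], [-0.49, 0.34, -0.8]]
top 362.52895243752636 362.52895243752636 321.97308479555005 201.37228008189953 [ 488.   13. 1108.] [[0.01, -1.0, -0.01], [-1.0, -0.01, -0.07], [0.07, 0.01, -1.0]]
{'clock': 0.1, 'joints': array([ 1.27937529e+00,  3.00427906e-01,  1.52153496e+00, -5.58716090e-06,
        1.32067372e+00, -6.66273498e-02]), 'qd': array([ 0.00100486, -0.00139243, -0.00127434,  0.00190328, -0.00109156,
        0.00033608]), 'effort': array([ 3.31959818e-04, -5.32641470e+01, -3.53278720e+01,  7.09196040e-02,
        2.34952132e-02, -9.10527751e-05]), 'eef_pos': array([122.55121878, 535.93911651, 212.92952056]), 'eef_rot': array([-3.14055067e+00, -6.41033066e-05,  2.91680032e+00]), 'wrist_force': array([0.12475566, 0.08721427, 0.15329535]), 'moment': array([ 0.0225777 , -0.02376198, -0.01738129]), 'finger_force': 0.0, 'finger_gap': 94.0364861027271} 8.0
```

View pics/scene0.png

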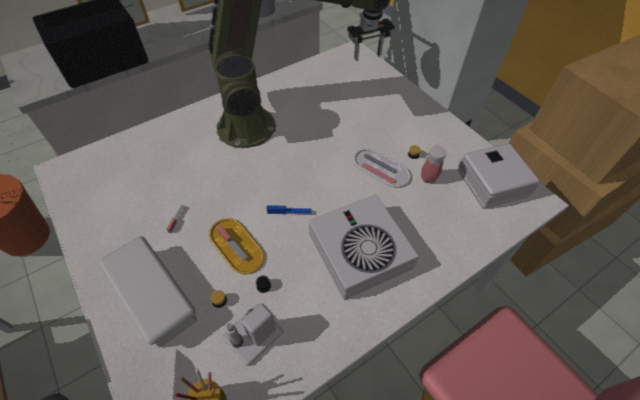

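View pics/top0.png

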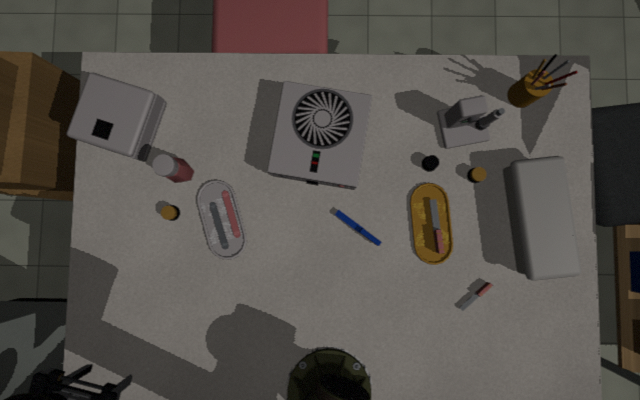

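Scene and top views: the pink-handled candidates are the gauge in the gold tray (top 437,238) and a smaller pink one on the table (top 482,289). There is also a blue one (top 355,226). I choose the one in the gold tray: it is larger and not blue. Next is a close crop of it and of the extractor front.

Run:
```python
from h import *
c=np.load("pics/top.npz"); im=c["image"][:,:,::-1]
a=cv2.resize(im[178:268,400:460],None,fx=6,fy=6,interpolation=cv2.INTER_CUBIC)
b=cv2.resize(im[138:198,266:376],None,fx=4,fy=4,interpolation=cv2.INTER_CUBIC)
o=np.zeros((540,800,3),np.uint8); o[:,:360]=a; o[:240,360:]=b
s=np.load("pics/scene.npz")["image"][:,:,::-1]
d=cv2.resize(s[215:278,205:270],None,fx=4.6,fy=4.6,interpolation=cv2.INTER_CUBIC); o[245:245+d.shape[0],360:360+d.shape[1]]=d
cv2.imwrite("pics/crop1.png",o)
```

```text
(no output)
```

View pics/crop1.png

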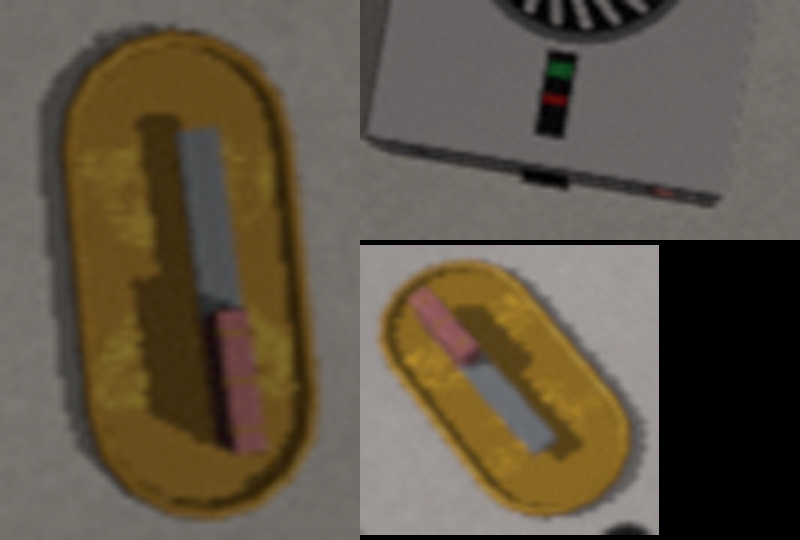

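Run:
```python
from h import *
c=np.load("pics/top.npz")
P=lambda u,v,z,n="": print(n,(ray(c,u,v,z)).round(1))
g=lambda x,y:(400+x/6-.4,178+y/6-.4); e=lambda x,y:(266+(x-360)/4-.4,138+y/4-.4)
for p in[(180,130),(220,128)]:P(*g(*p),21,"tip")
for p in[(217,312),(247,310),(268,450),(235,452)]:P(*g(*p),38,"hand")
for p in[(185,30),(200,518),(70,140),(88,380),(293,170),(316,400)]:P(*g(*p),11,"tray")
for p in[(366,135),(720,195)]:P(*e(*p),90,"exfront")
for p in[(285,82),(370,94)]:P(*p,90,"exback")
P(*e(523,177),48,"mouthL");P(*e(569,184),48,"mouthR");
for p in[(560,68),(554,100),(562,52),(550,136),(558.5,79)]:P(*e(*p),90,"win")
# subpixel-ish edge of extractor front via gradient
```

```text
tip [ 571.2 -295.1   21. ]
tip [ 572.4 -315.    21. ]
hand [ 480.9 -307.8   38. ]
hand [ 482.1 -322.4   38. ]
hand [ 414.4 -332.1   38. ]
hand [ 413.2 -316.1   38. ]
tray [ 622.6 -300.7   11. ]
tray [ 378.4 -306.9   11. ]
tray [ 566.1 -242.6   11. ]
tray [ 445.9 -251.4   11. ]
tray [ 552.5 -354.4   11. ]
tray [ 437.7 -364.9   11. ]
exfront [638.9 183.1  90. ]
exfront [599.5 -67.9  90. ]
exback [898.9 137.9  90. ]
exback [ 866.1 -106.8   90. ]
mouthL [615.5  73.7  48. ]
mouthR [610.8  39.7  48. ]
win [688.6  46.3  90. ]
win [665.6  50.2  90. ]
win [700.1  45.1  90. ]
win [639.9  52.6  90. ]
win [680.7  47.3  90. ]
```

Request:
jog_arm --commands '[{"dx": -0.93, "dy": -0.6, "gripper": 0.66}, {"dx": -0.93, "dy": -0.6}, {"dx": -0.93, "dy": -0.6}, {"dx": -0.93, "dy": -0.6}, {"dx": -0.93, "dy": -0.6}, {"dx": -0.93, "dy": -0.6}, {"dx": -0.93, "dy": -0.6}, {"dx": -0.93, "dy": -0.6}, {"dx": -0.93, "dy": -0.6}]'

```text
schema error: expected keys dx, dy, dz, ax, ay, az, gripper
```

Request:
jog_arm --commands '[{"dx": -0.31, "dy": -0.97}, {"dx": -0.31, "dy": -0.97}, {"dx": -0.31, "dy": -0.97}, {"dx": -0.31, "dy": -0.97}, {"dx": -0.31, "dy": -0.97}, {"dx": -0.31, "dy": -0.97}, {"dx": -0.31, "dy": -0.97}, {"dx": -0.31, "dy": -0.97}, {"dx": -0.31, "dy": -0.97}, {"dx": -0.31, "dy": -0.97}]'

```text
schema error: expected keys dx, dy, dz, ax, ay, az, gripper
```

Request:
jog_arm --commands '[{"dx": -0.31, "dy": -0.97}, {"dx": -0.31, "dy": -0.97}, {"dx": -0.31, "dy": -0.97}, {"dx": -0.31, "dy": -0.97}, {"az": 1}, {"az": 1}, {"az": 1}, {"az": 1}, {"az": 1}, {"az": 1}]'

```text
schema error: expected keys dx, dy, dz, ax, ay, az, gripper
```

Request:
jog_arm --commands '[{"az": 1}, {"az": 1}, {"az": 1}, {"az": 1}, {"az": 1}, {"az": 1}, {"az": 1}, {"az": 1}, {"az": 1}, {"az": 1}]'

```text
schema error: expected keys dx, dy, dz, ax, ay, az, gripper
```

Run:
```python
from h import *
s=np.load("pics/scene.npz"); t=np.load("pics/top.npz")
yaw=.117;R=np.array([[np.cos(yaw),-np.sin(yaw)],[np.sin(yaw),np.cos(yaw)]])
im=cv2.resize(s["image"][205:285,195:285][:,:,::-1],None,fx=6.6,fy=6.6,interpolation=cv2.INTER_CUBIC)
def poly(pts):
    q=[((proj(s,p)[0]-195+.5)*6.6,(proj(s,p)[1]-205+.5)*6.6) for p in pts]; cv2.polylines(im,[np.int32(q)],True,(255,255,0),1)
f=lambda x,y,z:[*(R@[x,y]+[447.6,-319.6]),z+4]
poly([f(-35,-8,34),f(35,-8,34),f(35,8,34),f(-35,8,34)]);poly([f(35,-10,17),f(125,-10,17),f(125,10,17),f(35,10,17)])
cv2.imwrite("pics/c2.png",im)
st=manip.read_state();print(st["clock"],st["eef_pos"],st["eef_rot"],st["finger_gap"],st["joints"])
```

```text
0.1 [122.55121878 535.93911651 212.92952056] [-3.14055067e+00 -6.41033066e-05  2.91680032e+00] 94.0364861027271 [ 1.27937529e+00  3.00427906e-01  1.52153496e+00 -5.58716090e-06
  1.32067372e+00 -6.66273498e-02]
```

View pics/c2.png

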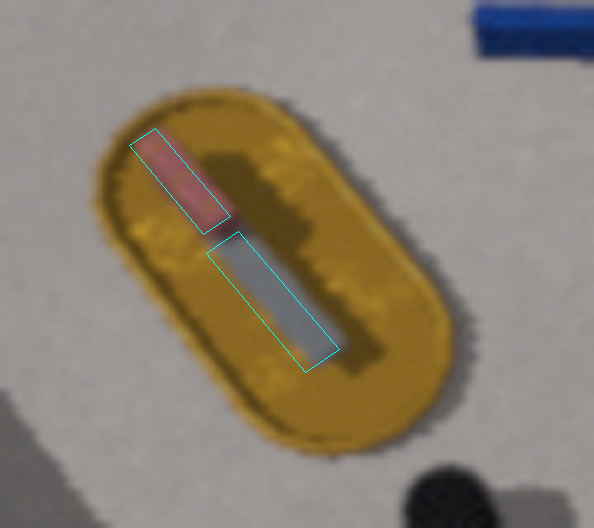

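Every row needs all the keys. The overlay agrees to within about 2-4 mm. It sits slightly to the −y side, so I'll shift the estimate by +2 mm in y.

Request:
jog_arm --commands '[{"dx": -0.93, "dy": -0.6, "dz": 0, "ax": 0, "ay": 0, "az": 0, "gripper": 0.66}, {"dx": -0.93, "dy": -0.6, "dz": 0, "ax": 0, "ay": 0, "az": 0, "gripper": 0.66}, {"dx": -0.93, "dy": -0.6, "dz": 0, "ax": 0, "ay": 0, "az": 0, "gripper": 0.66}, {"dx": -0.93, "dy": -0.6, "dz": 0, "ax": 0, "ay": 0, "az": 0, "gripper": 0.66}, {"dx": -0.93, "dy": -0.6, "dz": 0, "ax": 0, "ay": 0, "az": 0, "gripper": 0.66}, {"dx": -0.93, "dy": -0.6, "dz": 0, "ax": 0, "ay": 0, "az": 0, "gripper": 0.66}, {"dx": -0.93, "dy": -0.6, "dz": 0, "ax": 0, "ay": 0, "az": 0, "gripper": 0.66}, {"dx": -0.93, "dy": -0.6, "dz": 0, "ax": 0, "ay": 0, "az": 0, "gripper": 0.66}, {"dx": -0.93, "dy": -0.6, "dz": 0, "ax": 0, "ay": 0, "az": 0, "gripper": 0.66}]' --squeeze 40

```text
clock: 1.23
eef_pos: [401.6, 249.7, 213.3]
eef_rot: [-3.141, -0.0, 2.917]
wrist_force: [0.8, 0.1, -0.4]
finger_gap: 32.1
finger_force: 0.0
```

Request:
jog_arm --commands '[{"dx": -0.31, "dy": -0.97, "dz": 0, "ax": 0, "ay": 0, "az": 0, "gripper": 0.66}, {"dx": -0.31, "dy": -0.97, "dz": 0, "ax": 0, "ay": 0, "az": 0, "gripper": 0.66}, {"dx": -0.31, "dy": -0.97, "dz": 0, "ax": 0, "ay": 0, "az": 0, "gripper": 0.66}, {"dx": -0.31, "dy": -0.97, "dz": 0, "ax": 0, "ay": 0, "az": 0, "gripper": 0.66}, {"dx": -0.31, "dy": -0.97, "dz": 0, "ax": 0, "ay": 0, "az": 0, "gripper": 0.66}, {"dx": -0.31, "dy": -0.97, "dz": 0, "ax": 0, "ay": 0, "az": 0, "gripper": 0.66}, {"dx": -0.31, "dy": -0.97, "dz": 0, "ax": 0, "ay": 0, "az": 0, "gripper": 0.66}, {"dx": -0.31, "dy": -0.97, "dz": 0, "ax": 0, "ay": 0, "az": 0, "gripper": 0.66}, {"dx": -0.31, "dy": -0.97, "dz": 0, "ax": 0, "ay": 0, "az": 0, "gripper": 0.66}, {"dx": -0.31, "dy": -0.97, "dz": 0, "ax": 0, "ay": 0, "az": 0, "gripper": 0.66}]'

```text
clock: 2.48
eef_pos: [435.0, -156.2, 213.3]
eef_rot: [3.142, -0.0, 2.917]
wrist_force: [0.0, -0.5, -0.0]
finger_gap: 31.8
finger_force: 0.0
```

Request:
jog_arm --commands '[{"dx": -0.31, "dy": -0.97, "dz": 0, "ax": 0, "ay": 0, "az": 0, "gripper": 0.66}, {"dx": -0.31, "dy": -0.97, "dz": 0, "ax": 0, "ay": 0, "az": 0, "gripper": 0.66}, {"dx": -0.31, "dy": -0.97, "dz": 0, "ax": 0, "ay": 0, "az": 0, "gripper": 0.66}, {"dx": -0.31, "dy": -0.97, "dz": 0, "ax": 0, "ay": 0, "az": 0, "gripper": 0.66}, {"dx": 0, "dy": 0, "dz": 0, "ax": 0, "ay": 0, "az": 1, "gripper": 0.66}, {"dx": 0, "dy": 0, "dz": 0, "ax": 0, "ay": 0, "az": 1, "gripper": 0.66}, {"dx": 0, "dy": 0, "dz": 0, "ax": 0, "ay": 0, "az": 1, "gripper": 0.66}, {"dx": 0, "dy": 0, "dz": 0, "ax": 0, "ay": 0, "az": 1, "gripper": 0.66}, {"dx": 0, "dy": 0, "dz": 0, "ax": 0, "ay": 0, "az": 1, "gripper": 0.66}, {"dx": 0, "dy": 0, "dz": 0, "ax": 0, "ay": 0, "az": 1, "gripper": 0.66}]'

```text
clock: 3.72
eef_pos: [448.9, -317.2, 213.1]
eef_rot: [-3.141, -0.001, 1.864]
wrist_force: [-1.2, -0.1, -0.7]
finger_gap: 31.9
finger_force: 0.0
```

Request:
jog_arm --commands '[{"dx": 0, "dy": 0, "dz": 0, "ax": 0, "ay": 0, "az": 1, "gripper": 0.66}, {"dx": 0, "dy": 0, "dz": 0, "ax": 0, "ay": 0, "az": 1, "gripper": 0.66}, {"dx": 0, "dy": 0, "dz": 0, "ax": 0, "ay": 0, "az": 1, "gripper": 0.66}, {"dx": 0, "dy": 0, "dz": 0, "ax": 0, "ay": 0, "az": 1, "gripper": 0.66}, {"dx": 0, "dy": 0, "dz": 0, "ax": 0, "ay": 0, "az": 1, "gripper": 0.66}, {"dx": 0, "dy": 0, "dz": 0, "ax": 0, "ay": 0, "az": 1, "gripper": 0.66}, {"dx": 0, "dy": 0, "dz": 0, "ax": 0, "ay": 0, "az": 1, "gripper": 0.66}, {"dx": 0, "dy": 0, "dz": 0, "ax": 0, "ay": 0, "az": 1, "gripper": 0.66}, {"dx": 0, "dy": 0, "dz": 0, "ax": 0, "ay": 0, "az": 1, "gripper": 0.66}, {"dx": 0, "dy": 0, "dz": 0, "ax": 0, "ay": 0, "az": 1, "gripper": 0.66}]'

```text
clock: 4.97
eef_pos: [448.9, -317.2, 213.1]
eef_rot: [-3.141, 0.001, 0.119]
wrist_force: [0.8, 0.4, -0.1]
finger_gap: 32.4
finger_force: 0.0
```

Request:
jog_arm --commands '[{"dx": 0.27, "dy": 0, "dz": 1, "ax": 0, "ay": 0, "az": 0, "gripper": 0.66}, {"dx": 0, "dy": 0, "dz": 1, "ax": 0, "ay": 0, "az": 0, "gripper": 0.66}, {"dx": 0, "dy": 0, "dz": 1, "ax": 0, "ay": 0, "az": 0, "gripper": 0.66}, {"dx": 0, "dy": 0, "dz": 0.8, "ax": 0, "ay": 0, "az": 0, "gripper": 0.66}, {"dx": 0, "dy": 0, "dz": 0.5, "ax": 0, "ay": 0, "az": 0, "gripper": 0.66}, {"dx": 0, "dy": 0, "dz": 0.4, "ax": 0, "ay": 0, "az": 0, "gripper": 0.66}, {"dx": 0, "dy": 0, "dz": 0.2, "ax": 0, "ay": 0, "az": 0, "gripper": 0.66}, {"dx": 0, "dy": 0, "dz": 0, "ax": 0, "ay": 0, "az": 0, "gripper": 0.66}]'

```text
clock: 5.98
eef_pos: [459.6, -315.9, 17.3]
eef_rot: [-3.141, 0.0, 0.124]
wrist_force: [0.6, -1.0, 0.3]
finger_gap: 32.1
finger_force: 0.0
```

Request:
jog_arm --commands '[{"dx": 0, "dy": 0, "dz": 0, "ax": 0, "ay": 0, "az": 0, "gripper": 1}, {"dx": 0, "dy": 0, "dz": 0, "ax": 0, "ay": 0, "az": 0, "gripper": 1}, {"dx": 0, "dy": 0, "dz": 0, "ax": 0, "ay": 0, "az": 0, "gripper": 1}, {"dx": 0, "dy": 0, "dz": 0, "ax": 0, "ay": 0, "az": 0, "gripper": 1}, {"dx": 0, "dy": 0, "dz": 0, "ax": 0, "ay": 0, "az": 0, "gripper": 1}]'

```text
clock: 6.6
eef_pos: [460.0, -316.2, 18.1]
eef_rot: [3.141, -0.001, 0.124]
wrist_force: [-0.4, 0.3, 7.0]
finger_gap: 15.8
finger_force: 40.0
```

Request:
jog_arm --commands '[{"dx": 0, "dy": 0, "dz": -0.3, "ax": 0, "ay": 0, "az": 0, "gripper": 1}, {"dx": 0, "dy": 0, "dz": -0.7, "ax": 0, "ay": 0, "az": 0, "gripper": 1}, {"dx": 0, "dy": 0, "dz": -1, "ax": 0, "ay": 0, "az": 0, "gripper": 1}, {"dx": 0, "dy": 0, "dz": -1, "ax": 0, "ay": 0, "az": 0, "gripper": 1}]'

```text
clock: 7.1
eef_pos: [459.4, -315.7, 139.1]
eef_rot: [-3.141, 0.0, 0.124]
wrist_force: [0.6, -0.8, -1.7]
finger_gap: 15.7
finger_force: 40.0
```

Request:
jog_arm --commands '[{"dx": 0.08, "dy": -0.5, "dz": 0, "ax": 0, "ay": 0, "az": 0, "gripper": 1}, {"dx": 0.17, "dy": -0.97, "dz": 0, "ax": 0, "ay": 0, "az": 0, "gripper": 1}, {"dx": 0.17, "dy": -0.97, "dz": 0, "ax": 0, "ay": 0, "az": 0, "gripper": 1}, {"dx": 0.17, "dy": -0.97, "dz": 0, "ax": 0, "ay": 0, "az": 0, "gripper": 1}, {"dx": 0.17, "dy": -0.97, "dz": 0, "ax": 0, "ay": 0, "az": 0, "gripper": 1}, {"dx": 0.17, "dy": -0.97, "dz": 0, "ax": 0, "ay": 0, "az": 0, "gripper": 1}, {"dx": 0.17, "dy": -0.97, "dz": 0, "ax": 0, "ay": 0, "az": 0, "gripper": 1}, {"dx": 0.17, "dy": -0.97, "dz": 0, "ax": 0, "ay": 0, "az": 0, "gripper": 1}, {"dx": 0.17, "dy": -0.97, "dz": 0, "ax": 0, "ay": 0, "az": 0, "gripper": 1}, {"dx": 0.17, "dy": -0.97, "dz": 0, "ax": 0, "ay": 0, "az": 0, "gripper": 1}]'

```text
clock: 8.35
eef_pos: [476.6, 60.2, 136.5]
eef_rot: [-3.141, 0.002, 0.125]
wrist_force: [0.1, -0.3, -2.7]
finger_gap: 15.8
finger_force: 40.0
```

Request:
jog_arm --commands '[{"dx": 0.08, "dy": -0.5, "dz": 0, "ax": 0, "ay": 0, "az": 0, "gripper": 1}, {"dx": 0, "dy": 0, "dz": 0, "ax": 0, "ay": 0, "az": 0.8, "gripper": 1}, {"dx": 0, "dy": 0, "dz": 0, "ax": 0, "ay": 0, "az": 0.77, "gripper": 1}, {"dx": 0, "dy": 0, "dz": 0.8, "ax": 0, "ay": 0, "az": 0, "gripper": 1}, {"dx": 0, "dy": 0, "dz": 0.8, "ax": 0, "ay": 0, "az": 0, "gripper": 1}, {"dx": 0, "dy": 0, "dz": 0.5, "ax": 0, "ay": 0, "az": 0, "gripper": 1}, {"dx": 0, "dy": 0, "dz": 0.2, "ax": 0, "ay": 0, "az": 0, "gripper": 1}, {"dx": 0, "dy": 0, "dz": 0, "ax": 0, "ay": 0, "az": 0, "gripper": 1}]'

```text
clock: 9.35
eef_pos: [478.0, 78.9, 45.1]
eef_rot: [3.141, 0.001, -0.15]
wrist_force: [-0.2, -0.3, -2.5]
finger_gap: 15.6
finger_force: 40.0
```

Run:
```python
from h import *
t=snap("top","t1.png"); s=snap("scene","s1.png")
a=cv2.resize(t["image"][160:260,260:360][:,:,::-1],None,fx=4,fy=4,interpolation=cv2.INTER_CUBIC)
b=cv2.resize(s["image"][180:280,270:370][:,:,::-1],None,fx=4,fy=4,interpolation=cv2.INTER_CUBIC)
cv2.imwrite("pics/c3.png",np.hstack([a,b]))
print(manip.read_state())
```

```text
{'clock': 9.45, 'joints': array([8.76627998e-02, 3.75519407e-01, 1.85673124e+00, 2.98605988e-05,
       9.08565471e-01, 1.80805975e+00]), 'qd': array([-0.0036381 , -0.00479171, -0.00448567,  0.00119812, -0.0004942 ,
       -0.00031685]), 'effort': array([ 5.91447554e-02, -4.98536146e+01, -2.76581776e+01, -1.39701344e-03,
       -9.35656764e-02,  5.51004050e-03]), 'eef_pos': array([478.71786402,  78.82087022,  46.04784321]), 'eef_rot': array([-3.14138723e+00, -7.49239078e-04, -1.49619055e-01]), 'wrist_force': array([ 0.57693181, -0.48682168, -1.39184646]), 'moment': array([ 0.0167346 ,  0.20216974, -0.03174761]), 'finger_force': 39.99932527542114, 'finger_gap': 15.736746955223085}
```

View pics/c3.png

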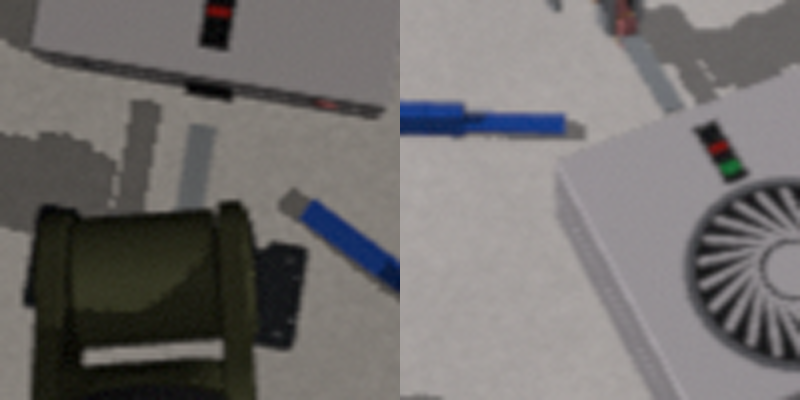

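Top crop: tip at (203,125) and mouth at (209,91). Along the extractor axis this lines up within about 1 mm. I'll lower about 1.5 mm and advance gently.

Request:
jog_arm --commands '[{"dx": 0, "dy": 0, "dz": 0.04, "ax": 0, "ay": 0, "az": 0, "gripper": 1}, {"dx": 0.25, "dy": 0, "dz": 0, "ax": 0, "ay": 0, "az": 0, "gripper": 1}, {"dx": 0.2, "dy": 0, "dz": 0, "ax": 0, "ay": 0, "az": 0, "gripper": 1}, {"dx": 0.1, "dy": 0, "dz": 0, "ax": 0, "ay": 0, "az": 0, "gripper": 1}, {"dx": 0.1, "dy": 0, "dz": 0, "ax": 0, "ay": 0, "az": 0, "gripper": 1}, {"dx": 0, "dy": 0, "dz": 0, "ax": 0, "ay": 0, "az": 0, "gripper": 1}]'

```text
clock: 10.2
eef_pos: [504.4, 74.7, 43.8]
eef_rot: [3.142, 0.0, -0.15]
wrist_force: [0.1, -0.0, -2.0]
finger_gap: 15.8
finger_force: 40.0
```

Request:
jog_arm --commands '[{"dx": 0.1, "dy": 0, "dz": 0, "ax": 0, "ay": 0, "az": 0, "gripper": 1}, {"dx": 0.1, "dy": 0, "dz": 0, "ax": 0, "ay": 0, "az": 0, "gripper": 1}]'

```text
clock: 10.45
eef_pos: [512.4, 73.6, 43.9]
eef_rot: [-3.142, -0.0, -0.15]
wrist_force: [-0.2, 0.8, -3.2]
finger_gap: 15.8
finger_force: 40.0
```

Request:
jog_arm --commands '[{"dx": 0.1, "dy": 0, "dz": 0, "ax": 0, "ay": 0, "az": 0, "gripper": 1}, {"dx": 0.1, "dy": 0, "dz": 0, "ax": 0, "ay": 0, "az": 0, "gripper": 1}, {"dx": 0.1, "dy": 0, "dz": 0, "ax": 0, "ay": 0, "az": 0, "gripper": 1}]'

```text
clock: 10.82
eef_pos: [524.3, 71.7, 43.8]
eef_rot: [3.142, 0.0, -0.15]
wrist_force: [0.2, 0.4, -2.7]
finger_gap: 15.9
finger_force: 40.0
```

Run:
```python
from h import *
t=snap("top","t2.png"); s=snap("scene","s2.png")
a=cv2.resize(t["image"][140:240,260:360][:,:,::-1],None,fx=4,fy=4,interpolation=cv2.INTER_CUBIC)
b=cv2.resize(s["image"][180:280,270:370][:,:,::-1],None,fx=4,fy=4,interpolation=cv2.INTER_CUBIC)
cv2.imwrite("pics/c4.png",np.hstack([a,b]))
```

```text
(no output)
```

View pics/c4.png

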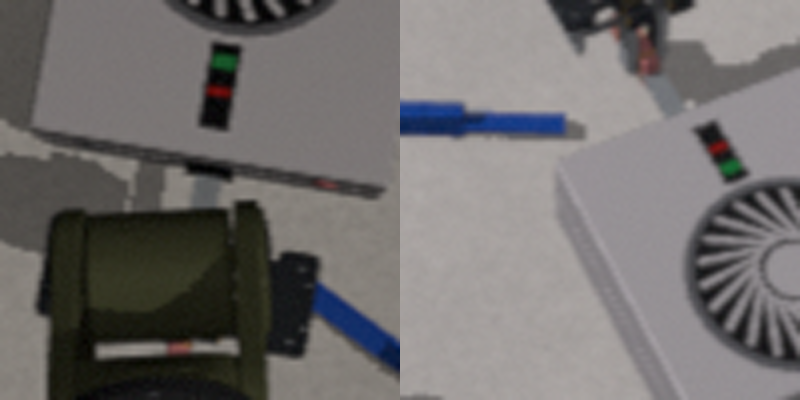

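Blade at (207,190) goes into the black mouth at (209,170), with no contact force. Continuing in.

Request:
jog_arm --commands '[{"dx": 0.1, "dy": 0, "dz": 0, "ax": 0, "ay": 0, "az": 0, "gripper": 1}, {"dx": 0.1, "dy": 0, "dz": 0, "ax": 0, "ay": 0, "az": 0, "gripper": 1}]'

```text
clock: 11.18
eef_pos: [532.2, 70.5, 43.9]
eef_rot: [3.142, -0.0, -0.15]
wrist_force: [-0.5, -0.3, -1.5]
finger_gap: 15.9
finger_force: 40.0
```

Request:
jog_arm --commands '[{"dx": 0.05, "dy": 0, "dz": 0, "ax": 0, "ay": 0, "az": 0, "gripper": 1}, {"dx": 0.05, "dy": 0, "dz": 0, "ax": 0, "ay": 0, "az": 0, "gripper": 1}]'

```text
clock: 11.42
eef_pos: [536.0, 70.0, 43.8]
eef_rot: [3.142, 0.0, -0.15]
wrist_force: [-0.4, 0.2, -2.1]
finger_gap: 15.6
finger_force: 40.0
```

Request:
jog_arm --commands '[{"dx": 0.05, "dy": 0, "dz": 0, "ax": 0, "ay": 0, "az": 0, "gripper": 1}, {"dx": 0.05, "dy": 0, "dz": 0, "ax": 0, "ay": 0, "az": 0, "gripper": 1}]'

```text
clock: 11.68
eef_pos: [539.9, 69.4, 43.9]
eef_rot: [3.142, 0.0, -0.15]
wrist_force: [-0.7, -0.3, -2.9]
finger_gap: 15.9
finger_force: 40.0
```

Request:
jog_arm --commands '[{"dx": 0.05, "dy": 0, "dz": 0, "ax": 0, "ay": 0, "az": 0, "gripper": 1}, {"dx": 0.05, "dy": 0, "dz": 0, "ax": 0, "ay": 0, "az": 0, "gripper": 1}]'

```text
clock: 11.92
eef_pos: [543.9, 68.8, 43.9]
eef_rot: [3.142, -0.0, -0.15]
wrist_force: [0.3, 0.9, -2.7]
finger_gap: 15.6
finger_force: 40.0
```

Request:
jog_arm --commands '[{"dx": 0.05, "dy": 0, "dz": 0, "ax": 0, "ay": 0, "az": 0, "gripper": 1}, {"dx": 0.05, "dy": 0, "dz": 0, "ax": 0, "ay": 0, "az": 0, "gripper": 1}]'

```text
clock: 12.18
eef_pos: [547.9, 68.2, 43.9]
eef_rot: [-3.142, -0.0, -0.15]
wrist_force: [0.3, 0.1, -1.7]
finger_gap: 15.8
finger_force: 40.0
```

Request:
jog_arm --commands '[{"dx": 0.05, "dy": 0, "dz": 0, "ax": 0, "ay": 0, "az": 0, "gripper": 1}]'

```text
clock: 12.3
eef_pos: [549.8, 67.9, 43.8]
eef_rot: [-3.142, 0.0, -0.15]
wrist_force: [0.2, 0.1, -1.9]
finger_gap: 15.8
finger_force: 40.0
```

Request:
jog_arm --commands '[{"dx": 0.05, "dy": 0, "dz": 0, "ax": 0, "ay": 0, "az": 0, "gripper": 1}]'

```text
clock: 12.42
eef_pos: [551.7, 67.6, 43.8]
eef_rot: [3.142, 0.0, -0.15]
wrist_force: [-2.7, 0.5, -1.8]
finger_gap: 15.5
finger_force: 40.0
```

Request:
jog_arm --commands '[{"dx": 0.05, "dy": 0, "dz": 0, "ax": 0, "ay": 0, "az": 0, "gripper": 1}]'

```text
clock: 12.55
eef_pos: [553.5, 67.3, 43.7]
eef_rot: [3.142, 0.001, -0.15]
wrist_force: [-3.7, 1.8, -1.0]
finger_gap: 15.8
finger_force: 40.0
```

Contact at TCP x≈551 with the expected ~3 N drag. The stop should come 10-16 mm further on.

Request:
jog_arm --commands '[{"dx": 0.05, "dy": 0, "dz": 0, "ax": 0, "ay": 0, "az": 0, "gripper": 1}, {"dx": 0.05, "dy": 0, "dz": 0, "ax": 0, "ay": 0, "az": 0, "gripper": 1}]'

```text
clock: 12.8
eef_pos: [557.6, 66.7, 43.8]
eef_rot: [3.142, 0.0, -0.15]
wrist_force: [-3.1, 1.0, -1.1]
finger_gap: 15.4
finger_force: 40.0
```

Request:
jog_arm --commands '[{"dx": 0.025, "dy": 0, "dz": 0, "ax": 0, "ay": 0, "az": 0, "gripper": 1}, {"dx": 0.025, "dy": 0, "dz": 0, "ax": 0, "ay": 0, "az": 0, "gripper": 1}]'

```text
clock: 13.05
eef_pos: [559.6, 66.4, 43.8]
eef_rot: [3.142, 0.0, -0.15]
wrist_force: [-2.9, 0.7, -1.6]
finger_gap: 15.4
finger_force: 40.0
```

Request:
jog_arm --commands '[{"dx": 0.025, "dy": 0, "dz": 0, "ax": 0, "ay": 0, "az": 0, "gripper": 1}]'

```text
clock: 13.18
eef_pos: [560.6, 66.2, 43.8]
eef_rot: [3.142, 0.0, -0.15]
wrist_force: [-3.0, 0.4, -1.3]
finger_gap: 15.8
finger_force: 40.0
```

Request:
jog_arm --commands '[{"dx": 0.025, "dy": 0, "dz": 0, "ax": 0, "ay": 0, "az": 0, "gripper": 1}]'

```text
clock: 13.3
eef_pos: [561.6, 66.1, 43.8]
eef_rot: [3.142, 0.0, -0.15]
wrist_force: [-3.4, 1.2, -1.7]
finger_gap: 15.5
finger_force: 40.0
```

Request:
jog_arm --commands '[{"dx": 0.025, "dy": 0, "dz": 0, "ax": 0, "ay": 0, "az": 0, "gripper": 1}]'

```text
clock: 13.42
eef_pos: [562.6, 66.0, 43.8]
eef_rot: [3.142, 0.0, -0.15]
wrist_force: [-3.7, 0.2, -2.0]
finger_gap: 15.6
finger_force: 40.0
```

Request:
jog_arm --commands '[{"dx": 0.02, "dy": 0, "dz": 0, "ax": 0, "ay": 0, "az": 0, "gripper": 1}]'

```text
clock: 13.55
eef_pos: [563.4, 65.8, 43.8]
eef_rot: [3.142, 0.0, -0.15]
wrist_force: [-2.4, 0.4, -1.3]
finger_gap: 15.9
finger_force: 40.0
```

Request:
jog_arm --commands '[{"dx": 0.02, "dy": 0, "dz": 0, "ax": 0, "ay": 0, "az": 0, "gripper": 1}]'

```text
clock: 13.68
eef_pos: [564.2, 65.7, 43.9]
eef_rot: [3.142, 0.0, -0.15]
wrist_force: [-3.4, 1.4, -1.1]
finger_gap: 15.8
finger_force: 40.0
```

Request:
jog_arm --commands '[{"dx": 0.02, "dy": 0, "dz": 0, "ax": 0, "ay": 0, "az": 0, "gripper": 1}]'

```text
clock: 13.8
eef_pos: [565.0, 65.6, 43.9]
eef_rot: [3.142, 0.0, -0.15]
wrist_force: [-6.4, 1.1, -1.2]
finger_gap: 16.0
finger_force: 40.0
```

Request:
jog_arm --commands '[{"dx": 0.01, "dy": 0, "dz": 0, "ax": 0, "ay": 0, "az": 0, "gripper": 1}]'

```text
clock: 13.92
eef_pos: [565.0, 65.6, 43.7]
eef_rot: [3.141, 0.001, -0.15]
wrist_force: [-6.9, 0.6, -0.7]
finger_gap: 15.5
finger_force: 40.0
```

Run:
```python
from h import *
t=snap("top","t3.png"); s=snap("scene","s3.png")
a=cv2.resize(t["image"][145:180,295:330][:,:,::-1],None,fx=11,fy=11,interpolation=cv2.INTER_CUBIC)
b=cv2.resize(s["image"][205:240,332:367][:,:,::-1],None,fx=11,fy=11,interpolation=cv2.INTER_CUBIC)
cv2.imwrite("pics/c5.png",np.hstack([a,b]))
```

```text
(no output)
```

View pics/c5.png

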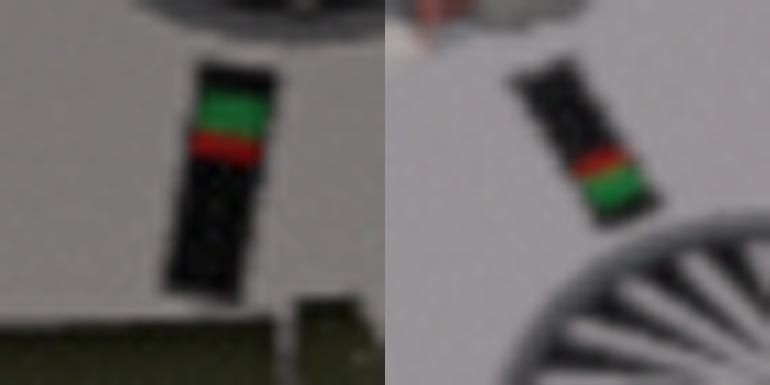

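Both views show the red mark meeting the green (left crop, boundary at (228,135)). The tool stopped advancing as the force rose. One tiny confirming press, then withdraw.

Request:
jog_arm --commands '[{"dx": 0.01, "dy": 0, "dz": 0, "ax": 0, "ay": 0, "az": 0, "gripper": 1}]'

```text
clock: 14.15
eef_pos: [565.0, 65.6, 43.7]
eef_rot: [3.141, 0.002, -0.15]
wrist_force: [-10.5, 2.2, 1.0]
finger_gap: 15.5
finger_force: 40.0
```

Request:
jog_arm --commands '[{"dx": -0.1, "dy": 0, "dz": 0, "ax": 0, "ay": 0, "az": 0, "gripper": 1}, {"dx": -0.25, "dy": 0, "dz": 0, "ax": 0, "ay": 0, "az": 0, "gripper": 1}, {"dx": -0.4, "dy": 0, "dz": 0, "ax": 0, "ay": 0, "az": 0, "gripper": 1}, {"dx": -0.4, "dy": 0, "dz": 0, "ax": 0, "ay": 0, "az": 0, "gripper": 1}, {"dx": -0.4, "dy": 0, "dz": 0, "ax": 0, "ay": 0, "az": 0, "gripper": 1}, {"dx": -0.4, "dy": 0, "dz": 0, "ax": 0, "ay": 0, "az": 0, "gripper": 1}, {"dx": -0.25, "dy": 0, "dz": 0, "ax": 0, "ay": 0, "az": 0, "gripper": 1}, {"dx": -0.1, "dy": 0, "dz": 0, "ax": 0, "ay": 0, "az": 0, "gripper": 1}]'

```text
clock: 15.15
eef_pos: [474.5, 79.3, 44.1]
eef_rot: [-3.141, -0.001, -0.15]
wrist_force: [-0.5, -0.0, -2.8]
finger_gap: 15.6
finger_force: 40.0
```

Request:
jog_arm --commands '[{"dx": 0, "dy": 0, "dz": -0.8, "ax": 0, "ay": 0, "az": 0, "gripper": 1}, {"dx": 0, "dy": 0, "dz": -0.8, "ax": 0, "ay": 0, "az": 0, "gripper": 1}, {"dx": 0, "dy": 0, "dz": -0.8, "ax": 0, "ay": 0, "az": 0, "gripper": 1}, {"dx": 0, "dy": 0, "dz": 0, "ax": 0, "ay": 0, "az": -0.8, "gripper": 1}, {"dx": 0, "dy": 0, "dz": 0, "ax": 0, "ay": 0, "az": -0.77, "gripper": 1}, {"dx": -0.08, "dy": 0.5, "dz": 0, "ax": 0, "ay": 0, "az": 0, "gripper": 1}]'

```text
clock: 15.9
eef_pos: [474.3, 59.3, 140.0]
eef_rot: [-3.142, -0.001, 0.128]
wrist_force: [-0.5, -0.5, -2.0]
finger_gap: 16.1
finger_force: 40.0
```

Request:
jog_arm --commands '[{"dx": -0.16, "dy": 0.97, "dz": 0, "ax": 0, "ay": 0, "az": 0, "gripper": 1}, {"dx": -0.16, "dy": 0.97, "dz": 0, "ax": 0, "ay": 0, "az": 0, "gripper": 1}, {"dx": -0.16, "dy": 0.97, "dz": 0, "ax": 0, "ay": 0, "az": 0, "gripper": 1}, {"dx": -0.16, "dy": 0.97, "dz": 0, "ax": 0, "ay": 0, "az": 0, "gripper": 1}, {"dx": -0.16, "dy": 0.97, "dz": 0, "ax": 0, "ay": 0, "az": 0, "gripper": 1}, {"dx": -0.16, "dy": 0.97, "dz": 0, "ax": 0, "ay": 0, "az": 0, "gripper": 1}, {"dx": -0.16, "dy": 0.97, "dz": 0, "ax": 0, "ay": 0, "az": 0, "gripper": 1}, {"dx": -0.16, "dy": 0.97, "dz": 0, "ax": 0, "ay": 0, "az": 0, "gripper": 1}, {"dx": -0.16, "dy": 0.97, "dz": 0, "ax": 0, "ay": 0, "az": 0, "gripper": 1}, {"dx": -0.05, "dy": 0.42, "dz": 0, "ax": 0, "ay": 0, "az": 0, "gripper": 1}]'

```text
clock: 17.15
eef_pos: [460.1, -313.3, 139.7]
eef_rot: [3.141, -0.0, 0.123]
wrist_force: [0.0, 0.4, -2.9]
finger_gap: 16.0
finger_force: 40.0
```

Request:
jog_arm --commands '[{"dx": 0, "dy": 0, "dz": 0.8, "ax": 0, "ay": 0, "az": 0, "gripper": 1}, {"dx": 0, "dy": 0, "dz": 0.8, "ax": 0, "ay": 0, "az": 0, "gripper": 1}, {"dx": 0, "dy": 0, "dz": 0.6, "ax": 0, "ay": 0, "az": 0, "gripper": 1}, {"dx": 0, "dy": 0, "dz": 0.4, "ax": 0, "ay": 0, "az": 0, "gripper": 1}, {"dx": 0, "dy": 0, "dz": 0.2, "ax": 0, "ay": 0, "az": 0, "gripper": 1}, {"dx": 0, "dy": 0, "dz": 0, "ax": 0, "ay": 0, "az": 0, "gripper": 1}]'

```text
clock: 17.9
eef_pos: [460.5, -311.5, 27.9]
eef_rot: [3.142, -0.0, 0.124]
wrist_force: [1.1, 0.1, -2.4]
finger_gap: 15.9
finger_force: 40.0
```

Request:
jog_arm --commands '[{"dx": 0, "dy": 0, "dz": 0.1, "ax": 0, "ay": 0, "az": 0, "gripper": 1}, {"dx": 0, "dy": 0, "dz": 0.08, "ax": 0, "ay": 0, "az": 0, "gripper": 1}, {"dx": 0, "dy": 0, "dz": 0.03, "ax": 0, "ay": 0, "az": 0, "gripper": 1}, {"dx": 0, "dy": 0, "dz": 0, "ax": 0, "ay": 0, "az": 0, "gripper": 1}]'

```text
clock: 18.4
eef_pos: [460.3, -311.6, 19.5]
eef_rot: [3.142, 0.0, 0.124]
wrist_force: [-0.8, 0.6, -0.9]
finger_gap: 15.7
finger_force: 40.0
```

Request:
jog_arm --commands '[{"dx": 0, "dy": 0, "dz": 0.025, "ax": 0, "ay": 0, "az": 0, "gripper": 1}, {"dx": 0, "dy": 0, "dz": 0, "ax": 0, "ay": 0, "az": 0, "gripper": 1}]'

```text
clock: 18.65
eef_pos: [460.3, -311.6, 18.4]
eef_rot: [-3.142, 0.0, 0.124]
wrist_force: [-0.2, 0.1, -2.0]
finger_gap: 15.6
finger_force: 40.0
```

Request:
jog_arm --commands '[{"dx": 0, "dy": 0, "dz": 0.025, "ax": 0, "ay": 0, "az": 0, "gripper": 1}, {"dx": 0, "dy": 0, "dz": 0, "ax": 0, "ay": 0, "az": 0, "gripper": 1}]'

```text
clock: 18.9
eef_pos: [460.4, -311.6, 18.1]
eef_rot: [3.141, -0.0, 0.124]
wrist_force: [-2.8, 2.4, 7.2]
finger_gap: 15.9
finger_force: 40.0
```

Underside is in contact (force turned upward), so release and retreat.

Request:
jog_arm --commands '[{"dx": 0, "dy": 0, "dz": 0, "ax": 0, "ay": 0, "az": 0, "gripper": 0.66}, {"dx": 0, "dy": 0, "dz": 0, "ax": 0, "ay": 0, "az": 0, "gripper": 0.66}, {"dx": 0, "dy": 0, "dz": 0, "ax": 0, "ay": 0, "az": 0, "gripper": 0.66}, {"dx": 0, "dy": 0, "dz": -0.3, "ax": 0, "ay": 0, "az": 0, "gripper": 0.66}, {"dx": 0, "dy": 0, "dz": -0.6, "ax": 0, "ay": 0, "az": 0, "gripper": 0.66}, {"dx": 0, "dy": 0, "dz": -1, "ax": 0, "ay": 0, "az": 0, "gripper": 0.66}, {"dx": 0, "dy": 0, "dz": -1, "ax": 0, "ay": 0, "az": 0, "gripper": 0.66}, {"dx": -0.8, "dy": 0, "dz": -1, "ax": 0, "ay": 0, "az": 0, "gripper": 0.66}, {"dx": 0, "dy": -1, "dz": 0, "ax": 0, "ay": 0, "az": 0, "gripper": 0.66}, {"dx": 0, "dy": -1, "dz": 0, "ax": 0, "ay": 0, "az": 0, "gripper": 0.66}]'

```text
clock: 20.15
eef_pos: [418.2, -235.5, 174.7]
eef_rot: [3.14, -0.001, 0.123]
wrist_force: [0.2, -0.0, -0.5]
finger_gap: 31.8
finger_force: 0.0
```

Request:
jog_arm --commands '[{"dx": 0, "dy": -1, "dz": 0, "ax": 0, "ay": 0, "az": 0, "gripper": 0.66}, {"dx": 0, "dy": -1, "dz": 0, "ax": 0, "ay": 0, "az": 0, "gripper": 0.66}, {"dx": 0, "dy": -1, "dz": 0, "ax": 0, "ay": 0, "az": 0, "gripper": 0.66}, {"dx": 0, "dy": 0, "dz": 0, "ax": 0, "ay": 0, "az": 0, "gripper": 0.66}]'

```text
clock: 20.65
eef_pos: [403.6, -115.5, 174.4]
eef_rot: [3.141, -0.001, 0.127]
wrist_force: [0.2, -0.3, 0.5]
finger_gap: 31.7
finger_force: 0.0
```

Run:
```python
from h import *
t=snap("top","t4.png",(230,140,470,300),3.3); s=snap("scene","s4.png",(200,190,380,290),4)
```

```text
(no output)
```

View pics/s4.png

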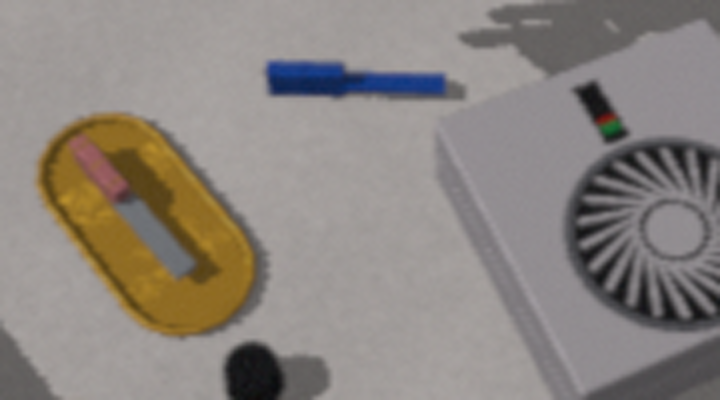

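View pics/t4.png

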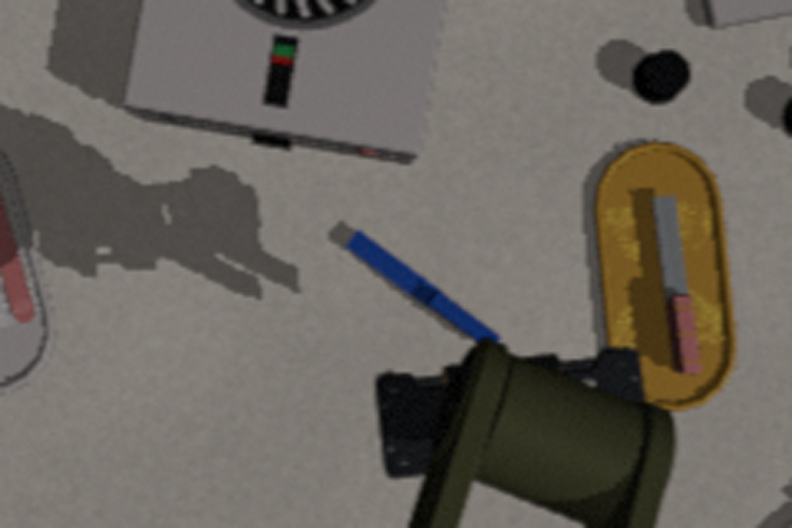

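Both views show the gauge flat in the gold tray (top crop 680,285), red meeting green in the window (283,57), and the blue gauge not moved. Handing in.

```bash
python3 -c "
from cell import job
print(job.sign_off())"
```

```text
the job is handed in; nothing more can be done
None
```

The clamp bar is fully home with the red mark meeting the green, pressed with at most about 11 N; the gauge is lying flat in the gold tray again, nothing else appears disturbed in the last pictures, and the job was handed in at about 21 s.

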